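Sweep the spent carbons into the stub pan

TASK

Before the next show, sweep the three short spent carbon stubs across the marble into the copper stub pan through its open side, pushing them along the ledge with the fingers, until each one lies wholly inside the pan with no end sticking out past the mouth. Never pick a stub up, and leave the two lens barrels, the long whole carbon and everything else where they are.

Things in the scene. Friction and masses are not known exactly. Their poses are not given: they have to be found in the camera images.
- stub_a: spent carbon stub, 44 mm long, about 40 g, loose, lying flat on the ledge: a dark rod 12 mm thick with a square brass clamp foot (16 mm long, 18 mm wide, 16 mm high) on one end, which keeps it from rolling. Origin: middle of its length, on the underside. x runs along the rod from foot to tip, z up
- stub_a_foot (a point): end face of that stub's brass foot, 22 mm from its middle, 6 mm above the ledge
- stub_a_tip (a point): bare end of that stub's rod, 22 mm from its middle, 6 mm above the ledge
- stub_b: spent carbon stub, 44 mm long, about 40 g, loose, lying flat on the ledge: a dark rod 12 mm thick with a square brass clamp foot (16 mm long, 18 mm wide, 16 mm high) on one end, which keeps it from rolling. Origin: middle of its length, on the underside. x runs along the rod from foot to tip, z up
- stub_b_foot (a point): end face of that stub's brass foot, 22 mm from its middle, 6 mm above the ledge
- stub_b_tip (a point): bare end of that stub's rod, 22 mm from its middle, 6 mm above the ledge
- stub_c: spent carbon stub, 44 mm long, about 40 g, loose, lying flat on the ledge: a dark rod 12 mm thick with a square brass clamp foot (16 mm long, 18 mm wide, 16 mm high) on one end, which keeps it from rolling. Origin: middle of its length, on the underside. x runs along the rod from foot to tip, z up
- stub_c_foot (a point): end face of that stub's brass foot, 22 mm from its middle, 6 mm above the ledge
- stub_c_tip (a point): bare end of that stub's rod, 22 mm from its middle, 6 mm above the ledge
- pan: the stub pan: copper, fixed to the ledge, 182 mm (x) by 131 mm (y) outside, three walls 6 mm thick and 28 mm high, the fourth side open. Its dark floor plate is flush with the marble (no lip at the mouth). Origin: centre of the underside, at ledge height. The open mouth is the side at y = -65.5 mm of its own frame, 170 mm wide inside; the back wall's inner face is at y = +59.5 mm, the side walls' at x = -85 and +85 mm; z up
- lens_tall: brass lens barrel standing upright among the stubs, 40 mm across, 48 mm high, loose, 0.3 kg. Origin: centre of the underside
- lens_short: brass lens barrel standing upright among the stubs, 46 mm across, 40 mm high, loose, 0.32 kg. Origin: centre of the underside
- crank: copper rewind crank lying flat, loose: bar 110 mm long along its y, 18 mm wide, 10 mm thick, a hub 32 mm across and 22 mm high at y = -55 mm, a wooden grip 22 mm across standing to 57 mm at y = +50 mm. Origin: middle of the bar, underside
- carbon_box: closed grey enamel carbon box, 94 mm (x) by 194 mm (y), 46 mm high, loose. Origin: centre of the underside
- whole_carbon: a whole, unspent carbon lying flat, loose: like the stubs (12 mm rod, 18 mm wide brass foot) but 200 mm long, along its x. Origin: middle of its length, underside. It stays on the ledge
- rocker_top (a point): upper end of the cast brass rocker switch on the upright slate panel (260 mm wide, 190 mm high, 30 mm thick) at the left end of the ledge, facing the middle of the ledge; not to be worked

How it is judged:
By the outcome, as a careful person would: the job done as asked, in the order asked, and still so for the second after the job is handed in, with the robot touching nothing.
It also fails if it takes over 72 s, if anything falls off the work surface, if the arm or the gripper's body presses on something with over 40 N, if the wrist force passes 120 N, or if a joint passes its speed limit or range.

ROBOT

A 6-joint arm with a two-finger parallel gripper is mounted at the origin on the work surface. World frame = base frame: x ahead of the robot, y to its left, z up, the work surface at z = 0. Lengths are in m, angles in degrees, forces in N, time in s.
With the tool pointing down it reaches from about 0.25 to 0.725 m from the base axis. Payload 9.7 kg.
Tool frame: the origin (TCP) lies midway between the tips of the shut fingers; the grasp point (between the pads) lies 19 mm behind it; x points along the fingers, y is the direction in which the jaws open and shut, and the axes are right-handed (so a half turn about x gives the same grasp; the last joint's range is limited). The gripper opens to 85 mm and grips with 20 to 120 N. Pads are 22 mm wide; open, the fingers measure 114 mm over their backs; the gripper's body (76 mm by 85 mm) begins 54 mm behind the grasp point. The pads swing forward as they close: fully open they stand 13 mm farther back than shut.
Start: joints at [63.255, 4.979, 10.078, 95.1, 0, 90], TCP at [0.248, 0.491, 0.231] pointing down, gripper open.
Joint ranges: [-179.16, 179.16], [-48.56, 103.87], [-65.8, 70.77], [-126.05, 130.52], [-82.76, 87.17], [-180, 180]. Speed limits (degrees/s): [127.2, 127.2, 147.25, 180, 180, 180].

INTERFACE

Orientations are given as [roll, pitch, yaw] about the fixed x, y, z axes, in that order (R = Rz(yaw) Ry(pitch) Rx(roll)).
In Python, from workcell import bot, cams gives the robot as it stands.
- The arm moves only by the tool apply_moves, never from a script. Its argument "commands" is a list of rows, each a list of 5 numbers: the shift along the tool's x, y, z in m, then the turn about the tool's x in rad, then the opening, from -1 (shut) to 1 (fully open). In form: [[tx, ty, tz, roll, hand], ...]. A call has 1 to 12 rows; each row is the pose to reach, as a shift and turn from the pose measured when the call began, along the tool's axes at that moment; what a row does not reach only later rows make up. A row lasts 1/10 s, in which the tool goes at most 50 mm and 8.59 degrees, less where a joint would pass 70% of its speed; a pose out of reach is approached as far as the arm can. A call with a gripper value outside its range is refused whole. The fingers move at their own pace and stop on an object; "newtons" is the grip in N (left out, the last holds). Time passes only in rows, so rows that repeat a pose let the fingers close. It gives the time, the measured TCP pose, the force and the opening at its end, in the units of the state.
- bot.get_obs(): the state, without advancing time (a new reading comes with each control period).
- cams.camera(name): name is "side" or "top" or "wrist"; returns a dict with "frame" (480x640x3 uint8, blue, green, red), "depth" (480x640 float32, m along the optical axis (not along the pixel's ray), 0 where there is no reading), "camera_matrix" (3x3 intrinsics, pixels), "R" (3x3) and "t" (3): a world point X has camera coordinates R X + t; the wrist camera has in their place "mount" (4x4, takes a point from camera to tool coordinates, whose origin is the TCP and whose axes are the tool frame's). Camera axes: x right, y down, z forward; pixel columns grow to the right and rows downward; lengths in m; the calibration is good to about 2 mm. A picture is of the moment at which its call begins: read the wrist's pose just before it.
- bot.job_done(): hands the job in, once; it reports no verdict.
Trained networks look in the newest picture that a camera, given by its name, has taken for a name from the list of things; names that differ only in an ending like _2 or _b are one class to them, and where a whole thing is asked for, a point or a joint stands for the part that bears it (a point fixed in the world has none). Each returns a list of dicts, best first, with "confidence" (0 to 1); they miss things now and then, are a little off and sometimes report something else, mostly with a low value. They report only what shows in the picture. A call takes as long as a camera call.
- cams.spot_in(name, camera): "rect" ([left, top, right, bottom] in pixels, round what is visible of it).
The state is a dict: "time": time; "q": joint angles; "qd": joint speeds; "joint_efforts": joint torques, N m; "ee_pos": TCP position; "tcp_rot": TCP orientation; "wrist_force": force on the tool from outside, world axes, zero at the start; "torque": the same for the moment, N m; "opening": finger opening in m.
Only numpy, scipy, OpenCV 4.12 (cv2) and the standard library are available. Lean on these libraries where they do the work, as an engineer would, in place of code of your own. Each camera call takes 0.05 s, during which the arm holds its last target. There are 200 camera calls.

## Working session

There is one attempt and no reset: what is moved stays moved. The work goes in short steps, Python scripts to look and compute and a tool call to move; the robot and the scene stay as the last step left them, time stands still between calls to the robot, and variables do not carry over. Pictures are saved under pics/ and viewed, about 8 in all and at most 12, crops included, and the job is handed in when it is done.

Besides the shell and the picture viewer there is one more tool, called after "Request:" as name([rows], argument=value, ...), one row to a line, values as JSON. apply_moves: Moves the arm, as the interface text tells. Its arguments: {"type":"object","properties":{"commands":{"type":"array"},"newtons":{"type":"number"}},"required":["commands"]}

```bash
mkdir -p pics; ls; cat > h.py <<'E'
import numpy as np, cv2
from workcell import bot, cams
def world(c, u, v, z=None):
    K=c["camera_matrix"]; R=np.array(c["R"]); t=np.array(c["t"])
    d=R.T@np.linalg.inv(K)@np.array([u,v,1.0]); o=-R.T@t
    if z is None: return o+d*float(c["depth"][int(v),int(u)])
    return o+d*(z-o[2])/d[2]
E
python3 - <<'E'
from h import *
o=bot.get_obs(); print(o["time"],o["ee_pos"],o["tcp_rot"])
for n in("top","side"):
    c=cams.camera(n); cv2.imwrite(f"pics/{n}0.png",c["frame"])
    print(n,(-np.array(c["R"]).T@c["t"]).round(3))
    for k in("stub_a","pan","lens_tall","lens_short","crank","carbon_box","whole_carbon"):
        for r in cams.spot_in(k,n)[:4]:
            b=r["rect"];print(k,np.round(r["confidence"],2),np.round(b), world(c,(b[0]+b[2])/2,(b[1]+b[3])/2,0.01).round(3))
E
```

```text
pics
0.0 [0.24742056 0.49095018 0.23058978] [ -89.44297766   89.92471529 -116.18923527]
top [0.349 0.027 1.932]
stub_a 0.6 [333. 203. 346. 216.] [ 0.627 -0.024  0.01 ]
stub_a 0.59 [408. 253. 423. 258.] [ 0.485 -0.261  0.01 ]
pan 0.95 [218. 195. 267. 260.] [0.567 0.28  0.01 ]
lens_tall 0.61 [338. 245. 350. 256.] [ 0.498 -0.038  0.01 ]
lens_short 0.48 [370. 222. 381. 238.] [ 0.564 -0.136  0.01 ]
crank 0.62 [447. 264. 492. 277.] [ 0.442 -0.429  0.01 ]
carbon_box 0.87 [460. 185. 492. 251.] [ 0.606 -0.452  0.01 ]
whole_carbon 0.39 [334. 204. 348. 214.] [ 0.63 -0.03  0.01]
side [ 0.109 -0.948  0.843]
stub_a 0.53 [397. 317. 412. 331.] [ 0.63  -0.228  0.01 ]
stub_a 0.46 [340. 345. 358. 367.] [ 0.476 -0.263  0.01 ]
stub_a 0.4 [350. 271. 370. 279.] [ 0.62  -0.034  0.01 ]
pan 0.75 [253. 198. 332. 244.] [0.555 0.264 0.01 ]
lens_tall 0.57 [304. 274. 322. 299.] [ 0.495 -0.027  0.01 ]
lens_short 0.62 [346. 290. 368. 319.] [ 0.564 -0.127  0.01 ]
lens_short 0.47 [353. 269. 370. 281.] [ 0.623 -0.035  0.01 ]
crank 0.57 [353. 377. 386. 457.] [ 0.444 -0.414  0.01 ]
carbon_box 0.64 [396. 358. 510. 445.] [ 0.607 -0.447  0.01 ]
whole_carbon 0.66 [393. 245. 434. 291.] [ 0.757 -0.062  0.01 ]
```

```bash
python3 - <<'E'
import cv2
a=cv2.imread("pics/top0.png")[165:315,200:520]; b=cv2.imread("pics/side0.png")[180:460,200:520]
cv2.imwrite("pics/top1.png",cv2.resize(a,None,fx=2.5,fy=2.5,interpolation=2)); cv2.imwrite("pics/side1.png",cv2.resize(b,None,fx=2,fy=2,interpolation=2))
E
```

```text
(no output)
```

View pics/top1.png

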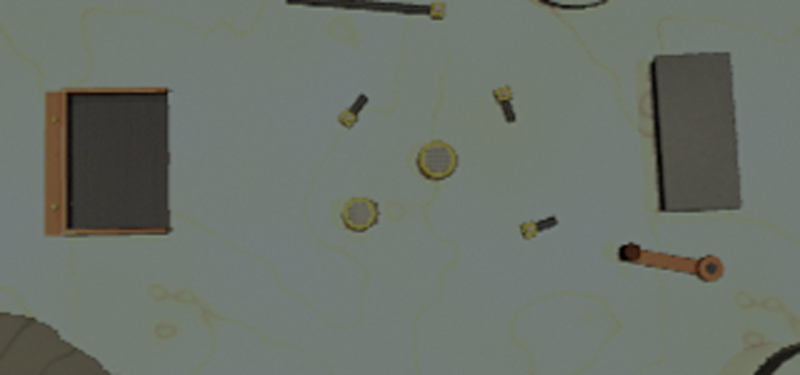

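View pics/side1.png

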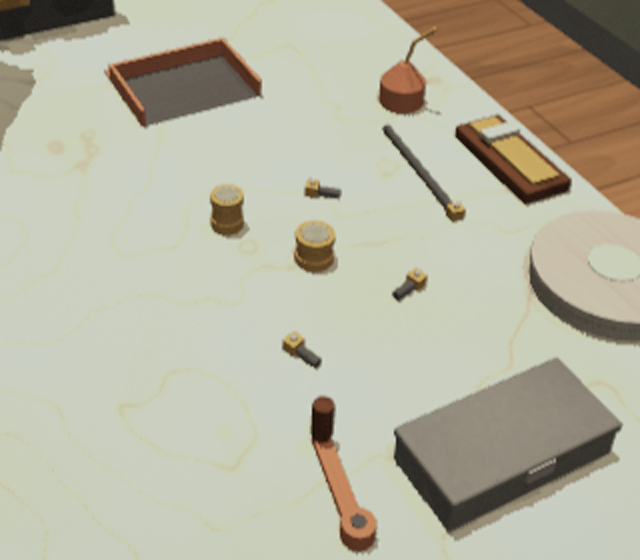

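The top view (crop scale 2.5, offset 200,165) shows the pan at left with its mouth facing right (−y) at column 267. The stubs are near px (341,209), (402,207) and (415,256), with the lens barrels at (344,250) and (375,229). The side view shows the same layout, with the whole carbon well clear. Next I'll measure positions and work out the first approach.

```bash
cat >> h.py <<'E'
from scipy.spatial.transform import Rotation as Ro
def pose():
    o=bot.get_obs(); return np.array(o["ee_pos"]), Ro.from_euler("xyz",o["tcp_rot"],degrees=True).as_matrix(), o
def plan(targets):
    "targets: (x,y,z,jaw angle deg in world xy) -> rows; also corrects tool tilt not at all"
    p,R,o=pose(); 
    print("t",round(o["time"],2),"p",p.round(4),"jaw",round(np.degrees(np.arctan2(R[1,1],R[0,1])),1),"open",round(o["opening"],4),"q6",round(o["q"][5],1),"F",np.round(o["wrist_force"],1))
    for x,y,z,a in targets:
        s=R.T@(np.array([x,y,z])-p); j=np.array([np.cos(np.radians(a)),np.sin(np.radians(a)),0])
        l=R.T@j; r=np.arctan2(l[2],l[1]); r=(r+np.pi/2)%np.pi-np.pi/2
        print((x,y,z,a),"->",s.round(4),"roll",round(r,3))
E
python3 - <<'E'
from h import *
c=cams.camera("top"); f=c["frame"]
for u,v,z,n in((267.2,201,.028,"pan mouth far corner top"),(267.2,258,.028,"mouth near"),(267.2,230,0,"mouth floor"),(227,230,.0,"back inner"),(343.8,250.4,.048,"tall"),(375,229,.04,"short"),(340,209,.008,"A"),(402,206.6,.008,"B"),(415,256,.008,"C"),(452,265.5,.057,"grip")):
    print(n,world(c,u,v,z).round(4))
for n,ft,tp in(("A",(347,119),(364,98)),("B",(502,94),(511,121)),("C",(528,230),(556,220))):
    w=[world(c,200+p[0]/2.5,165+p[1]/2.5,.008) for p in(ft,tp)]; d=w[1]-w[0]; print(n,w[0].round(3),w[1].round(3),np.degrees(np.arctan2(d[1],d[0])).round())
plan([(0.62,-0.03,0.2,90),(0.62,-.22,.2,90),(.485,-.26,.2,90)])
print(np.round(cams.camera("wrist")["mount"],3))
E
```

```text
pan mouth far corner top [0.6482 0.202  0.028 ]
mouth near [0.4708 0.1979 0.028 ]
mouth floor [0.5606 0.2024 0.    ]
back inner [0.5589 0.3285 0.    ]
tall [ 0.4958 -0.0371  0.048 ]
short [ 0.5637 -0.1327  0.04  ]
A [ 0.6291 -0.0252  0.008 ]
B [ 0.6393 -0.22    0.008 ]
C [ 0.4844 -0.2604  0.008 ]
grip [ 0.4535 -0.3653  0.057 ]
A [ 0.618 -0.022  0.008] [ 0.645 -0.043  0.008] -38.0
B [ 0.652 -0.216  0.008] [ 0.618 -0.228  0.008] -162.0
C [ 0.481 -0.249  0.008] [ 0.494 -0.284  0.008] -70.0
t 0.85 p [0.2475 0.4912 0.2313] jaw 63.3 open 0.0853 q6 90.0 F [0.9 0.1 0.2]
(0.62, -0.03, 0.2, 90) -> [ 0.0313 -0.2978  0.5672] roll -0.467
(0.62, -0.22, 0.2, 90) -> [ 0.0313 -0.4675  0.6527] roll -0.467
(0.485, -0.26, 0.2, 90) -> [ 0.0313 -0.5639  0.5501] roll -0.467
[[ 0.    -0.325  0.946 -0.142]
 [ 1.     0.001 -0.    -0.001]
 [-0.001  0.946  0.325 -0.084]
 [ 0.     0.     0.     1.   ]]
```

Request:
apply_moves([
  [0.031,-0.298,0.567,0.197,-0.39],
  [0.031,-0.298,0.567,0.197,-0.39],
  [0.031,-0.298,0.567,0.197,-0.39],
  [0.031,-0.298,0.567,0.197,-0.39],
  [0.031,-0.298,0.567,0.197,-0.39],
  [0.031,-0.298,0.567,0.197,-0.39],
  [0.031,-0.298,0.567,0.197,-0.39],
  [0.031,-0.298,0.567,0.197,-0.39],
  [0.031,-0.298,0.567,0.197,-0.39],
  [0.031,-0.298,0.567,0.197,-0.39],
  [0.031,-0.298,0.567,0.197,-0.39],
  [0.031,-0.298,0.567,0.197,-0.39],
])

```text
time: 2.1
ee_pos: [0.5967, 0.0014, 0.2023]
tcp_rot: [45.6, 90.0, 7.5]
wrist_force: [1.0, 1.1, -0.1]
opening: 0.0262
```

Request:
apply_moves([
  [0,0,0.0001,0,-0.39],
])

```text
time: 2.2
ee_pos: [0.5987, -0.0031, 0.2004]
tcp_rot: [-100.8, 89.9, -139.1]
wrist_force: [-0.8, 1.2, -0.7]
opening: 0.0259
```

```bash
cat >> h.py <<'E'
def wrist():
    p,R,o=pose(); c=cams.camera("wrist"); M=np.array(c["mount"])
    Rc=R@M[:3,:3]; tc=R@M[:3,3]+p
    c["R"]=Rc.T; c["t"]=-Rc.T@tc; return c
def dets(c,z=.008,names=("stub_a","stub_a_foot","stub_a_tip")):
    for k in names:
        for r in cams.spot_in(k,"wrist")[:3]:
            b=r["rect"]; print(k,round(r["confidence"],2),np.round(b),world(c,(b[0]+b[2])/2,(b[1]+b[3])/2,z).round(4))
E
python3 - <<'E'
from h import *
c=wrist(); cv2.imwrite("pics/w0.png",c["frame"]); dets(c)
plan([(0.62,-0.03,0.2,52)])
E
```

```text
stub_a 0.81 [178. 335. 220. 348.] [ 0.6337 -0.2136  0.008 ]
stub_a 0.77 [ 61. 255.  91. 292.] [ 0.485  -0.2571  0.008 ]
stub_a 0.36 [304. 293. 455. 384.] [ 0.7626 -0.0411  0.008 ]
stub_a_foot 0.56 [305. 223. 326. 267.] [ 0.6235 -0.0281  0.008 ]
stub_a_tip 0.63 [306. 228. 325. 266.] [ 0.6255 -0.0294  0.008 ]
t 2.4 p [0.5963 0.002  0.2025] jaw 52.0 open 0.0262 q6 38.2 F [-0.2  0.1 -0.8]
(0.62, -0.03, 0.2, 52) -> [ 0.0024 -0.0107  0.0384] roll -0.0
```

View pics/w0.png

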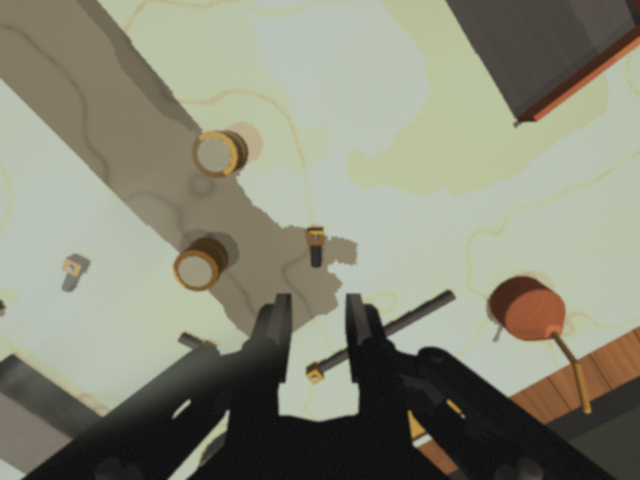

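The wrist view shows stub A lined up with the image vertical: foot at (316,235), tip end at (317,266). That means the jaws are already square across it. The lens barrels are at (220,153) and (200,265), and the pan's mouth corner is at (518,122).

```bash
python3 - <<'E'
from h import *
c=wrist()
t=world(c,316.5,266.5,.006); f=world(c,315.5,227.5,.016); m=(t+f)/2; print(t,f,np.linalg.norm((t-f)[:2]),np.degrees(np.arctan2(*(t-f)[1::-1])))
print("pan corner", world(c,518,122,.0), world(c,535,120,.028),"lens", world(c,219,153,.048),world(c,197,269,.04))
plan([(m[0],m[1],z,52) for z in(.05,.004)])
E
```

```text
[ 0.64311947 -0.03797249  0.006     ] [ 0.60456417 -0.00904055  0.016     ] 0.04820340229911578 -36.88460750390444
pan corner [0.64559184 0.21120675 0.        ] [0.64403958 0.2112125  0.028     ] lens [ 0.49250133 -0.02749343  0.048     ] [ 0.56004795 -0.12512183  0.04      ]
t 2.45 p [0.5963 0.0024 0.2027] jaw 52.0 open 0.0259 q6 38.2 F [-0.9  0.7 -0.6]
(np.float64(0.62384181919969), np.float64(-0.023506523719580927), 0.05, 52) -> [ 0.1527 -0.0036  0.0376] roll 0.0
(np.float64(0.62384181919969), np.float64(-0.023506523719580927), 0.004, 52) -> [ 0.1987 -0.0036  0.0376] roll 0.0
```

```bash
python3 - <<'E'
from h import *
def wd(c,u,v): 
    u,v=int(round(u)),int(round(v)); return world(c,u,v).round(4)
c=cams.camera("side")
# side crop: px=200+x/2, 180+y/2
for n,(x,y),z in(("tall top",(227,192),.048),("short top",(316,232),.04),("pan mouth far outer corner top",(261,85),.028),("mouth near top",(147,112),.028),("tall floor", (228,229),0)):
    u,v=200+x/2,180+y/2; print(n,world(c,u,v,z).round(4),wd(c,u,v))
c=cams.camera("top"); cv2.imwrite("pics/t2.png",c["frame"])
print("top",wd(c,343.8,250.4),wd(c,375,229),wd(c,300,230),wd(c,240,230))
p,R,o=pose(); q=c["camera_matrix"]@(c["R"]@(p+[0,0,.1])+c["t"]); print("grip body expected px",q[:2]/q[2], p)
w=wrist()
print("wrist",wd(w,219,153),wd(w,197,269),wd(w,370,100),wd(w,350,200),wd(w,150,80))
E
```

```text
tall top [ 0.4942 -0.034   0.048 ] [ 0.4954 -0.0343  0.0479]
short top [ 0.5624 -0.1327  0.04  ] [ 0.562  -0.1335  0.0407]
pan mouth far outer corner top [0.6412 0.1891 0.028 ] [0.6451 0.2007 0.0217]
mouth near top [0.473  0.1904 0.028 ] [ 0.1095 -0.9485  0.8432]
tall floor [ 0.4906 -0.0445  0.    ] [ 0.4855 -0.0566  0.0129]
top [ 0.4482 -0.0163  0.6683] [ 0.564  -0.133   0.0371] [ 0.5626  0.0997 -0.0057] [0.5585 0.2866 0.0089]
grip body expected px [332.58457789 205.07585329] [0.5963625  0.00260902 0.20293453]
wrist [ 0.493  -0.0265  0.0505] [ 0.5604 -0.1243  0.041 ] [ 0.5401  0.109  -0.0019] [ 0.6075  0.0358 -0.0018] [ 3.98e-01 -4.55e-02  1.00e-04]
```

The wrist and top views disagreed by about 8 mm because the arm was still settling when the wrist picture was taken. The top and side views agree. I'll move above A, let it settle and look again.

Request:
apply_moves([
  [0.04,0.0,0.02,0,-0.39],
  [0.08,0.0,0.034,0,-0.39],
  [0.11,-0.006,0.044,0,-0.39],
  [0.133,-0.006,0.044,0,-0.39],
  [0.133,-0.006,0.044,0,-0.39],
  [0.133,-0.006,0.044,0,-0.39],
  [0.133,-0.006,0.044,0,-0.39],
])

```text
time: 3.3
ee_pos: [0.6284, -0.0287, 0.0722]
tcp_rot: [39.5, 89.8, 1.6]
wrist_force: [-0.3, -0.6, 0.4]
opening: 0.0265
```

```bash
python3 - <<'E'
from h import *
c=wrist(); cv2.imwrite("pics/w1.png",c["frame"]); dets(c)
plan([(0.627,-0.03,0.004,52)])
E
```

```text
stub_a 0.91 [104. 385. 137. 403.] [ 0.6225 -0.2219  0.008 ]
stub_a 0.83 [301. 224. 328. 288.] [ 0.6245 -0.0297  0.008 ]
stub_a_foot 0.8 [298. 222. 333. 290.] [ 0.6247 -0.0288  0.008 ]
stub_a_tip 0.55 [298. 224. 329. 288.] [ 0.624 -0.03   0.008]
t 3.5 p [ 0.6281 -0.0291  0.0713] jaw 52.1 open 0.0258 q6 35.3 F [-1.  -0.   0.4]
(0.627, -0.03, 0.004, 52) -> [ 0.0673 -0.0016 -0.0005] roll 0.001
```

View pics/w1.png

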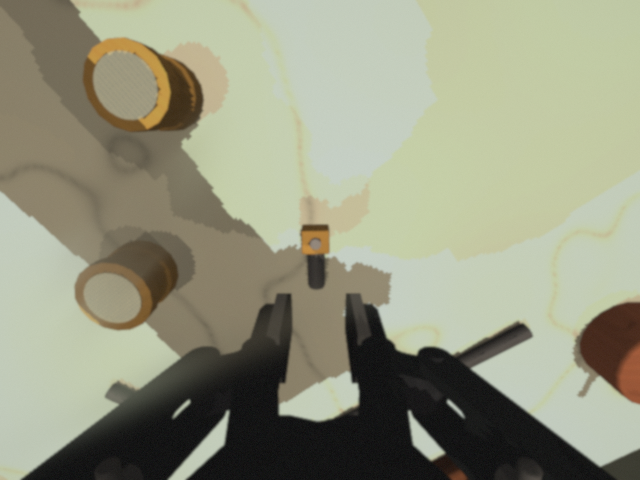

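The stub is centred between the fingers: foot (315,240), tip end (317,288), finger gap 291–347. I'll go down and straddle it.

Request:
apply_moves([
  [0.02,-0.002,-0.001,0,-0.39],
  [0.04,-0.002,-0.001,0,-0.39],
  [0.055,-0.002,-0.001,0,-0.39],
  [0.064,-0.002,-0.001,0,-0.39],
  [0.066,-0.002,-0.001,0,-0.39],
  [0.066,-0.002,-0.001,0,-0.39],
])

```text
time: 4.1
ee_pos: [0.6265, -0.03, 0.0055]
tcp_rot: [39.3, 89.8, 1.4]
wrist_force: [0.3, 0.2, -0.3]
opening: 0.0261
```

```bash
python3 - <<'E'
from h import *
plan([(0.62,.10,0.005,75),(0.615,.27,.005,90),(0.615,.27,.12,90)])
E
```

```text
t 4.1 p [ 0.6265 -0.03    0.0055] jaw 52.1 open 0.0261 q6 35.2 F [ 0.3  0.2 -0.3]
(0.62, 0.1, 0.005, 75) -> [ 0.0005  0.0986 -0.085 ] roll -0.4
(0.615, 0.27, 0.005, 90) -> [ 0.0005  0.2296 -0.1935] roll -0.662
(0.615, 0.27, 0.12, 90) -> [-0.1145  0.2298 -0.1932] roll -0.662
```

Request:
apply_moves([
  [0.0005,0.0,0.0,-0.14,-0.39],
  [0.0005,0.0,0.0,-0.28,-0.39],
  [0.0005,0.0,0.0,-0.42,-0.39],
  [0.0005,0.0,0.0,-0.56,-0.39],
  [0.0005,0.0,0.0,-0.67,-0.39],
  [0.0005,0.008,-0.006,-0.67,-0.39],
  [0.0005,0.018,-0.015,-0.67,-0.39],
  [0.0005,0.03,-0.025,-0.67,-0.39],
  [0.0005,0.042,-0.035,-0.67,-0.39],
  [0.0005,0.054,-0.045,-0.67,-0.39],
  [0.0005,0.066,-0.055,-0.67,-0.39],
  [0.0005,0.078,-0.066,-0.67,-0.39],
])

```text
time: 5.3
ee_pos: [0.6223, 0.0736, 0.005]
tcp_rot: [0.1, 89.8, 0.6]
wrist_force: [-0.2, -0.4, -0.1]
opening: 0.0262
```

```bash
python3 - <<'E'
from h import *
c=wrist(); cv2.imwrite("pics/w2.png",c["frame"]); dets(c)
plan([(0.617,.272,.005,90)])
E
```

```text
stub_a 0.78 [289. 258. 332. 350.] [0.617  0.0693 0.008 ]
stub_a_foot 0.6 [289. 257. 337. 350.] [0.6165 0.0706 0.008 ]
stub_a_tip 0.86 [290. 259. 338. 350.] [0.6172 0.071  0.008 ]
t 5.5 p [0.6223 0.0727 0.0049] jaw 90.5 open 0.0261 q6 6.2 F [-0.4 -0.7 -0.6]
(0.617, 0.272, 0.005, 90) -> [-1.000e-04  1.993e-01 -3.500e-03] roll 0.009
```

View pics/w2.png

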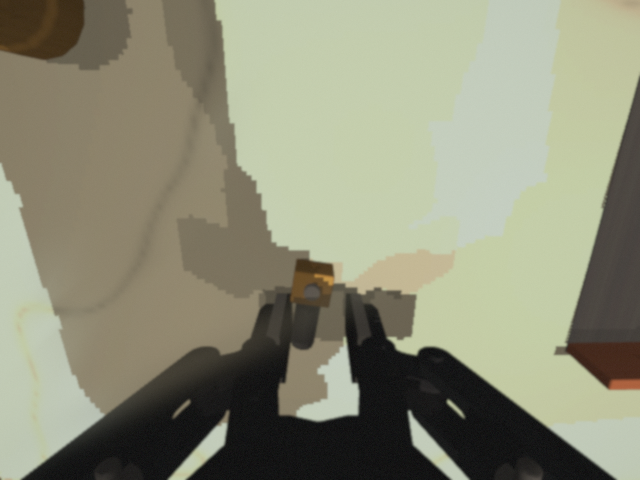

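Stub A sits between the fingers with its foot at (313,280) and rod to (303,348), and it moves with them. The pan's far wall corner is at (568,345), so the path is clear.

Request:
apply_moves([
  [0,0.012,0,0,-0.39],
  [0,0.028,-0.001,0,-0.39],
  [0,0.045,-0.001,0,-0.39],
  [0,0.063,-0.002,0,-0.39],
  [0,0.081,-0.002,0,-0.39],
  [0,0.099,-0.003,0,-0.39],
  [0,0.117,-0.003,0,-0.39],
  [0,0.135,-0.004,0,-0.39],
  [0,0.153,-0.005,0,-0.39],
  [0,0.171,-0.005,0,-0.39],
  [0,0.184,-0.005,0,-0.39],
  [0,0.195,-0.005,0,-0.39],
])

```text
time: 6.7
ee_pos: [0.6154, 0.2689, 0.0048]
tcp_rot: [-3.3, 89.8, -2.8]
wrist_force: [0.9, -0.3, -0.1]
opening: 0.0263
```

Request:
apply_moves([
  [0,0.0,0,0,-0.39],
  [0,0.0,0,0,-0.39],
  [-0.02,0.0,0,0,-0.39],
  [-0.06,0.0,0,0,-0.39],
  [-0.1,0.0,0,0,-0.39],
  [-0.12,0.0,0,0,-0.39],
  [-0.12,0.0,0,0,-0.39],
  [-0.12,0.0,0,0,-0.39],
])

```text
time: 7.5
ee_pos: [0.6153, 0.2683, 0.1247]
tcp_rot: [-1.4, 89.8, -1.0]
wrist_force: [0.6, 0.9, -0.8]
opening: 0.0261
```

```bash
python3 - <<'E'
from h import *
c=wrist(); cv2.imwrite("pics/w3.png",c["frame"]); dets(c)
plan([(0.632,-.21,.12,108),(0.632,-.21,.12,90)])
E
```

```text
stub_a 0.63 [306. 205. 331. 259.] [0.6118 0.2679 0.008 ]
stub_a_foot 0.97 [304. 203. 334. 261.] [0.6116 0.2683 0.008 ]
stub_a_tip 0.73 [305. 205. 330. 260.] [0.6119 0.2669 0.008 ]
t 7.7 p [0.6145 0.2684 0.1232] jaw 90.5 open 0.0257 q6 23.1 F [0.2 0.9 0.7]
(0.632, -0.21, 0.12, 108) -> [ 0.0037 -0.4786  0.0131] roll -0.305
(0.632, -0.21, 0.12, 90) -> [ 0.0037 -0.4786  0.0131] roll 0.009
```

View pics/w3.png

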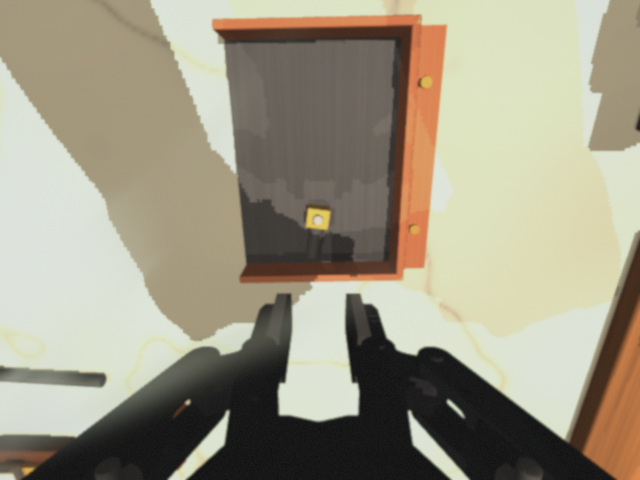

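A lies well inside the pan (about px 318,232; mouth edge at column ≈240). Now stub B.

Request:
apply_moves([
  [0.003,-0.488,0.018,-0.3,-0.39],
  [0.003,-0.488,0.018,-0.3,-0.39],
  [0.003,-0.488,0.018,-0.3,-0.39],
  [0.003,-0.488,0.018,-0.3,-0.39],
  [0.003,-0.488,0.018,-0.3,-0.39],
  [0.003,-0.488,0.018,-0.3,-0.39],
  [0.003,-0.488,0.018,-0.3,-0.39],
  [0.003,-0.488,0.018,-0.3,-0.39],
  [0.003,-0.488,0.018,-0.3,-0.39],
  [0.003,-0.488,0.018,-0.3,-0.39],
  [0.003,-0.488,0.018,-0.3,-0.39],
  [0.003,-0.488,0.018,-0.3,-0.39],
])

```text
time: 8.9
ee_pos: [0.6363, -0.2202, 0.1194]
tcp_rot: [-179.1, 89.9, -161.5]
wrist_force: [-0.8, 0.4, 0.0]
opening: 0.0261
```

Request:
apply_moves([
  [0.0,0,0,0,-0.39],
  [0.0,0,0,0,-0.39],
  [0.0,0,0,0,-0.39],
])

```text
time: 9.2
ee_pos: [0.6364, -0.219, 0.1194]
tcp_rot: [172.4, 89.9, -169.9]
wrist_force: [0.8, 0.4, 0.1]
opening: 0.0261
```

```bash
python3 - <<'E'
from h import *
c=wrist(); cv2.imwrite("pics/w4.png",c["frame"]); dets(c)
plan([(0.634,-.221,.07,108)])
E
```

```text
stub_a 0.84 [292.   2. 364.  25.] [ 0.4859 -0.2607  0.008 ]
stub_a 0.65 [306. 208. 333. 264.] [ 0.6338 -0.2193  0.008 ]
stub_a_foot 0.58 [448. 402. 463. 414.] [ 0.7618 -0.0377  0.008 ]
t 9.4 p [ 0.6365 -0.2197  0.1196] jaw 107.6 open 0.0263 q6 -36.7 F [-0.3  0.1 -0.7]
(0.634, -0.221, 0.07, 108) -> [ 0.0496 -0.0005 -0.0027] roll -0.006
```

View pics/w4.png

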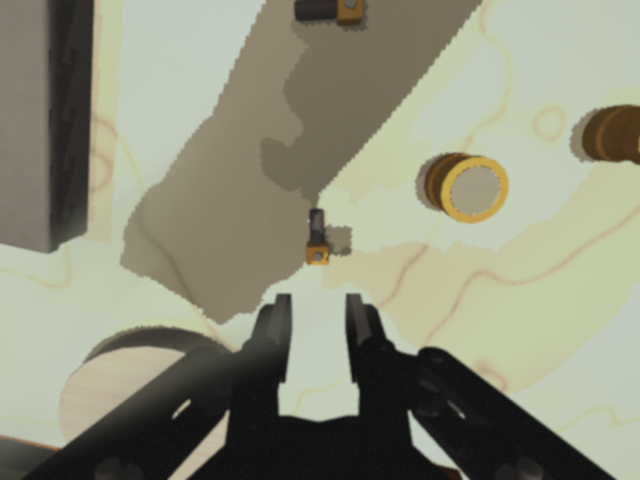

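B is centred at (0.634, −0.2195) and square to the jaws: tip end (317,210), foot (318,255). C is level at the top of the picture (295–363,10). Going down on B, then turning the jaws square to +y.

Request:
apply_moves([
  [0.03,0.001,-0.002,0,-0.39],
  [0.06,0.001,-0.002,0,-0.39],
  [0.085,0.001,-0.002,0,-0.39],
  [0.105,0.001,-0.002,0,-0.39],
  [0.113,0.001,-0.002,0,-0.39],
  [0.1145,0.001,-0.002,0,-0.39],
  [0.1145,0.001,-0.002,0,-0.39],
  [0.1145,0.001,-0.002,0.12,-0.39],
  [0.1145,0.001,-0.002,0.24,-0.39],
  [0.1145,0.001,-0.002,0.31,-0.39],
  [0.1145,0.001,-0.002,0.31,-0.39],
])

```text
time: 10.5
ee_pos: [0.635, -0.2197, 0.0068]
tcp_rot: [-37.5, 89.9, -37.7]
wrist_force: [-0.4, -0.2, -0.5]
opening: 0.0263
```

```bash
python3 - <<'E'
from h import *
c=wrist(); dets(c)
plan([(0.634,-.05,.005,90),(0.558,.2,.005,107),(0.552,.265,.005,100)])
E
```

```text
stub_a 0.83 [292. 265. 350. 360.] [ 0.6355 -0.2188  0.008 ]
t 10.7 p [ 0.6345 -0.2195  0.0057] jaw 90.0 open 0.0259 q6 -19.0 F [ 0.3  1.  -0.7]
(0.634, -0.05, 0.005, 90) -> [ 0.0006  0.1695 -0.0005] roll -0.0
(0.558, 0.2, 0.005, 107) -> [ 4.000e-04  4.195e-01 -7.670e-02] roll -0.297
(0.552, 0.265, 0.005, 100) -> [ 4.000e-04  4.845e-01 -8.270e-02] roll -0.175
```

Request:
apply_moves([
  [0.0006,0.01,0,0,-0.39],
  [0.0006,0.024,0,0,-0.39],
  [0.0006,0.04,0,0,-0.39],
  [0.0006,0.056,0,0,-0.39],
  [0.0006,0.072,0,0,-0.39],
  [0.0006,0.088,0,0,-0.39],
  [0.0006,0.104,0,0,-0.39],
  [0.0006,0.12,0,0,-0.39],
  [0.0006,0.136,0,0,-0.39],
  [0.0006,0.152,0,-0.1,-0.39],
  [0.0006,0.165,-0.001,-0.2,-0.39],
  [0.0006,0.17,-0.002,-0.3,-0.39],
])

```text
time: 11.9
ee_pos: [0.6325, -0.0476, 0.005]
tcp_rot: [-94.6, 90.0, -77.1]
wrist_force: [0.5, -0.3, 0.6]
opening: 0.0261
```

```bash
python3 - <<'E'
from h import *
c=wrist(); dets(c)
plan([(0.558,.2,.005,107),(0.552,.265,.005,100)])
E
```

```text
stub_a 0.61 [291. 270. 332. 365.] [ 0.6354 -0.0503  0.008 ]
stub_a_foot 0.69 [ 45.  13. 230. 178.] [ 0.5612 -0.1438  0.008 ]
t 12.1 p [ 0.6325 -0.0491  0.005 ] jaw 107.0 open 0.026 q6 -21.4 F [ 0.1  0.4 -0.5]
(0.558, 0.2, 0.005, 107) -> [-2.0e-04  2.6e-01  1.6e-03] roll 0.0
(0.552, 0.265, 0.005, 100) -> [-2.000e-04  3.239e-01  1.490e-02] roll 0.122
```

Request:
apply_moves([
  [0,0.01,0,0,-0.39],
  [0,0.026,0,0,-0.39],
  [0,0.044,0,0,-0.39],
  [0,0.062,0,0,-0.39],
  [0,0.08,0,0,-0.39],
  [0,0.098,0,0,-0.39],
  [0,0.116,0,0,-0.39],
  [0,0.134,0,0,-0.39],
  [0,0.152,0.001,0,-0.39],
  [0,0.17,0.002,0,-0.39],
  [0,0.188,0.003,0,-0.39],
  [0,0.206,0.004,0,-0.39],
])

```text
time: 13.3
ee_pos: [0.5756, 0.1505, 0.0049]
tcp_rot: [-91.9, 90.0, -74.8]
wrist_force: [0.2, -1.6, 0.7]
opening: 0.0262
```

```bash
python3 - <<'E'
from h import *
c=wrist(); dets(c)
plan([(0.558,.265,.005,90)])
E
```

```text
stub_a 0.96 [497. 381. 543. 417.] [0.5937 0.2683 0.008 ]
stub_a 0.57 [290. 266. 336. 365.] [0.5772 0.1482 0.008 ]
stub_a_foot 0.65 [497. 381. 546. 419.] [0.5937 0.2692 0.008 ]
stub_a_tip 0.86 [497. 380. 548. 420.] [0.5937 0.2698 0.008 ]
t 13.5 p [0.5759 0.1496 0.0049] jaw 107.1 open 0.026 q6 -2.5 F [ 1.3 -0.   0.7]
(0.558, 0.265, 0.005, 90) -> [-0.0002  0.1156  0.0168] roll 0.298
```

Request:
apply_moves([
  [0,0.012,0.001,0,-0.39],
  [0,0.028,0.002,0,-0.39],
  [0,0.045,0.003,0.02,-0.39],
  [0,0.062,0.005,0.05,-0.39],
  [0,0.079,0.008,0.08,-0.39],
  [0,0.096,0.01,0.12,-0.39],
  [0,0.11,0.011,0.12,-0.39],
  [0,0.115,0.011,0.12,-0.39],
  [0,0.115,0.011,0.12,-0.39],
  [-0.03,0.115,0.011,0.12,-0.39],
  [-0.07,0.115,0.011,0.12,-0.39],
  [-0.115,0.115,0.011,0.12,-0.39],
])

```text
time: 14.7
ee_pos: [0.552, 0.2618, 0.12]
tcp_rot: [-145.7, 89.8, -135.5]
wrist_force: [1.4, 0.4, 0.6]
opening: 0.0259
```

```bash
python3 - <<'E'
from h import *
c=wrist(); cv2.imwrite("pics/w5.png",c["frame"]); dets(c)
plan([(0.484,-.261,.12,20),(0.484,-.261,.12,200)])
E
```

```text
stub_a 0.83 [302. 212. 331. 268.] [0.5531 0.2601 0.008 ]
stub_a 0.75 [295. 276. 331. 326.] [0.6088 0.2673 0.008 ]
stub_a_foot 0.85 [297. 276. 332. 329.] [0.6095 0.2685 0.008 ]
stub_a_tip 0.83 [296. 278. 330. 328.] [0.6103 0.2676 0.008 ]
t 14.9 p [0.5534 0.2626 0.121 ] jaw 100.2 open 0.0262 q6 15.2 F [ 0.3 -0.  -0.6]
(0.484, -0.261, 0.12, 20) -> [ 0.0007 -0.503  -0.1609] roll 1.399
(0.484, -0.261, 0.12, 200) -> [ 0.0007 -0.503  -0.1609] roll 1.399
```

View pics/w5.png

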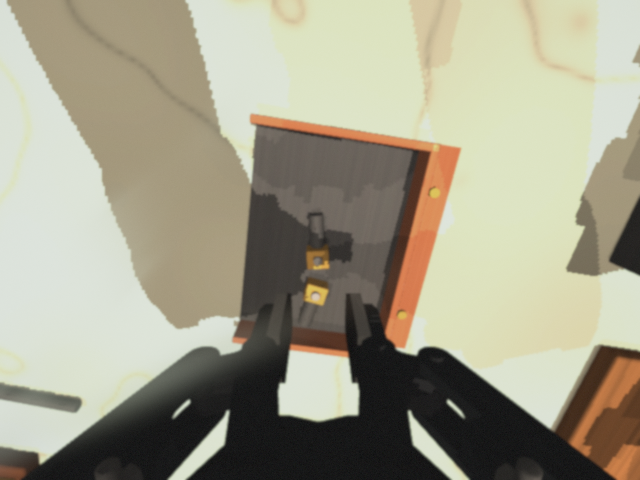

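Both stubs are wholly inside: B runs (317,213)–(318,268) and A sits at (315,290), with the mouth edge at column ≈248. Now stub C.

Request:
apply_moves([
  [0,-0.503,-0.159,1.44,-0.39],
  [0,-0.503,-0.159,1.44,-0.39],
  [0,-0.503,-0.159,1.44,-0.39],
  [0,-0.503,-0.159,1.44,-0.39],
  [0,-0.503,-0.159,1.44,-0.39],
  [0,-0.503,-0.159,1.44,-0.39],
  [0,-0.503,-0.159,1.44,-0.39],
  [0,-0.503,-0.159,1.44,-0.39],
  [0,-0.503,-0.159,1.44,-0.39],
  [0,-0.503,-0.159,1.44,-0.39],
  [0,-0.503,-0.159,1.44,-0.39],
  [0,-0.503,-0.159,1.44,-0.39],
])

```text
time: 16.1
ee_pos: [0.484, -0.2638, 0.1186]
tcp_rot: [-178.6, 89.9, 108.8]
wrist_force: [-0.3, 2.3, -0.1]
opening: 0.0262
```

```bash
python3 - <<'E'
from h import *
plan([(0.485,-.261,.12,17.6)])
E
```

```text
t 16.1 p [ 0.484  -0.2638  0.1186] jaw 17.4 open 0.0262 q6 44.0 F [-0.3  2.3 -0.1]
(0.485, -0.261, 0.12, 17.6) -> [-0.0014  0.0018 -0.0023] roll -0.003
```

Request:
apply_moves([
  [0,0.002,-0.002,0,-0.39],
  [0,0.002,-0.002,0,-0.39],
  [0,0.002,-0.002,0,-0.39],
])

```text
time: 16.4
ee_pos: [0.4854, -0.2602, 0.1181]
tcp_rot: [-161.8, 89.9, 125.7]
wrist_force: [-0.4, -0.1, 0.2]
opening: 0.0261
```

```bash
python3 - <<'E'
from h import *
c=wrist(); cv2.imwrite("pics/w6.png",c["frame"]); dets(c)
plan([(0.485,-.261,.005,17.6)])
E
```

```text
stub_a 0.73 [301. 211. 326. 264.] [ 0.4807 -0.261   0.008 ]
t 16.6 p [ 0.4856 -0.2606  0.1187] jaw 17.5 open 0.0259 q6 44.3 F [-0.3 -0.6  0.5]
(0.485, -0.261, 0.005, 17.6) -> [ 0.1137 -0.0007  0.0003] roll -0.002
```

View pics/w6.png

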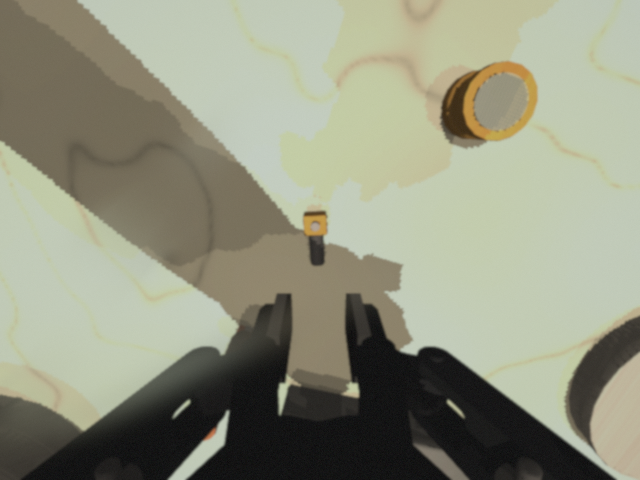

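C is square between the fingers (foot 315,223; tip end 318,263), centred about 3 mm to −y of the tool. Going down, then turning the jaws toward the path.

Request:
apply_moves([
  [0.03,-0.003,0,0,-0.39],
  [0.06,-0.003,0,0,-0.39],
  [0.085,-0.003,0,0,-0.39],
  [0.105,-0.003,0,0,-0.39],
  [0.112,-0.003,0,0,-0.39],
  [0.1135,-0.003,0,0,-0.39],
  [0.1135,-0.003,0,0,-0.39],
  [0.1135,-0.003,0,-0.14,-0.39],
  [0.1135,-0.003,0,-0.28,-0.39],
  [0.1135,-0.003,0,-0.42,-0.39],
  [0.1135,-0.003,0,-0.56,-0.39],
  [0.1135,-0.003,0,-0.7,-0.39],
])

```text
time: 17.8
ee_pos: [0.4836, -0.2618, 0.0068]
tcp_rot: [25.0, 89.9, -7.0]
wrist_force: [1.7, -0.3, -0.8]
opening: 0.0259
```

```bash
python3 - <<'E'
from h import *
c=wrist(); dets(c)
plan([(0.482,-.261,.005,105)])
E
```

```text
stub_a 0.86 [293. 260. 359. 345.] [ 0.4811 -0.257   0.008 ]
stub_a 0.56 [570. 256. 640. 374.] [ 0.5597 -0.1446  0.008 ]
t 18.0 p [ 0.4833 -0.2617  0.0062] jaw 57.4 open 0.026 q6 4.2 F [-0.9 -0.6 -0. ]
(0.482, -0.261, 0.005, 105) -> [ 0.0012 -0.0001 -0.0014] roll -0.831
```

Request:
apply_moves([
  [0.001,0,0,-0.14,-0.39],
  [0.001,0,0,-0.28,-0.39],
  [0.001,0,0,-0.42,-0.39],
  [0.001,0,0,-0.56,-0.39],
  [0.001,0,0,-0.7,-0.39],
  [0.001,0,0,-0.83,-0.39],
  [0.001,0,0,-0.83,-0.39],
])

```text
time: 18.7
ee_pos: [0.4835, -0.2618, 0.0057]
tcp_rot: [-19.6, 89.9, -4.7]
wrist_force: [0.4, -0.2, -0.2]
opening: 0.0263
```

```bash
python3 - <<'E'
from h import *
c=wrist(); dets(c)
plan([(0.43,-.06,.005,105)])
E
```

```text
stub_a 0.67 [291. 256. 355. 347.] [ 0.4768 -0.2615  0.008 ]
stub_a_foot 0.68 [292. 260. 353. 346.] [ 0.4775 -0.2615  0.008 ]
t 18.9 p [ 0.4833 -0.2617  0.0054] jaw 104.7 open 0.0261 q6 -43.1 F [0.6 0.5 0.1]
(0.43, -0.06, 0.005, 105) -> [ 0.0003  0.2087 -0.0004] roll -0.005
```

Request:
apply_moves([
  [0,0.012,0,0,-0.39],
  [0,0.028,0,0,-0.39],
  [0,0.046,0,0,-0.39],
  [0,0.064,0,0,-0.39],
  [0,0.082,0,0,-0.39],
  [0,0.1,0,0,-0.39],
  [0,0.118,0,0,-0.39],
  [0,0.136,0,0,-0.39],
  [0,0.154,0,0,-0.39],
  [0,0.172,0,0,-0.39],
  [0,0.19,0,0,-0.39],
  [0,0.2,0,0,-0.39],
])

```text
time: 20.1
ee_pos: [0.4319, -0.0666, 0.0053]
tcp_rot: [-9.9, 89.9, 4.9]
wrist_force: [-1.0, 0.3, -1.1]
opening: 0.0258
```

```bash
python3 - <<'E'
from h import *
c=wrist(); dets(c)
plan([(0.432,-.05,.005,90),(0.435,0,.005,75),(.50,.25,.005,75)])
E
```

```text
stub_a 0.68 [289. 262. 335. 351.] [ 0.4291 -0.0707  0.008 ]
t 20.3 p [ 0.4328 -0.0682  0.0054] jaw 104.7 open 0.0257 q6 -23.7 F [ 1.5 -0.5  0.1]
(0.432, -0.05, 0.005, 90) -> [0.0004 0.0178 0.0039] roll 0.257
(0.435, 0, 0.005, 75) -> [0.0004 0.0654 0.0195] roll 0.519
(0.5, 0.25, 0.005, 75) -> [0.0005 0.2906 0.1459] roll 0.519
```

Request:
apply_moves([
  [0,0.01,0.002,0.13,-0.39],
  [0,0.022,0.005,0.26,-0.39],
  [0,0.036,0.009,0.36,-0.39],
  [0,0.05,0.014,0.46,-0.39],
  [0,0.064,0.019,0.52,-0.39],
  [0,0.078,0.027,0.52,-0.39],
  [0,0.093,0.035,0.52,-0.39],
  [0,0.109,0.044,0.52,-0.39],
  [0,0.125,0.053,0.52,-0.39],
  [0,0.141,0.062,0.52,-0.39],
  [0,0.157,0.071,0.52,-0.39],
  [0,0.17,0.078,0.52,-0.39],
])

```text
time: 21.5
ee_pos: [0.4656, 0.1164, 0.0053]
tcp_rot: [3.4, 89.9, -11.7]
wrist_force: [0.1, -0.2, 0.6]
opening: 0.026
```

```bash
python3 - <<'E'
from h import *
c=wrist(); cv2.imwrite("pics/w7.png",c["frame"]); dets(c)
plan([(0.5,.255,.005,75),(0.505,.255,.005,80)])
E
```

```text
stub_a 0.93 [601. 352. 640. 436.] [0.5547 0.2581 0.008 ]
stub_a 0.88 [276. 248. 347. 337.] [0.4539 0.1155 0.008 ]
stub_a 0.68 [606. 428. 637. 480.] [0.5998 0.26   0.008 ]
stub_a_foot 0.6 [605. 430. 640. 480.] [0.6009 0.2606 0.008 ]
stub_a_tip 0.76 [606. 430. 640. 480.] [0.601  0.2606 0.008 ]
t 21.7 p [0.4649 0.1158 0.0053] jaw 75.0 open 0.0261 q6 29.1 F [-1.  -0.4  0.1]
(0.5, 0.255, 0.005, 75) -> [ 0.0002  0.1436 -0.0023] roll -0.001
(0.505, 0.255, 0.005, 80) -> [0.0003 0.1449 0.0025] roll -0.088
```

View pics/w7.png

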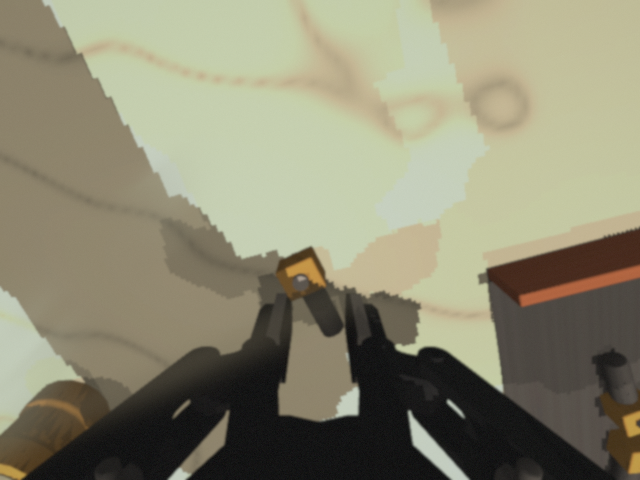

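C has slipped in the jaws: it sits about 11 mm toward −x and is turned about 27° (foot 301,275; tip end 333,332), while the pan's near wall starts at (490,275). I'll lift off and straddle it again before going in.

Request:
apply_moves([
  [-0.015,0,0,0,-0.39],
  [-0.04,0,0,0,-0.39],
  [-0.07,0,-0.01,0,-0.39],
  [-0.1,0,-0.01,0,-0.39],
  [-0.115,0,-0.01,0,-0.39],
  [-0.115,0,-0.01,0,-0.39],
  [-0.115,0,-0.01,0,-0.39],
])

```text
time: 22.4
ee_pos: [0.455, 0.118, 0.1192]
tcp_rot: [-38.8, 89.9, -53.8]
wrist_force: [0.1, 0.1, 0.4]
opening: 0.0261
```

```bash
python3 - <<'E'
from h import *
p,R,o=pose(); c=wrist(); f=c["frame"]; dets(c)
np.savez("w8.npz",R=c["R"],t=c["t"],K=c["camera_matrix"])
cv2.imwrite("pics/w8.png",cv2.resize(f[150:330,220:420],None,fx=3,fy=3,interpolation=2))
plan([(0.455,.115,.12,75)])
E
```

```text
stub_a 0.84 [299. 210. 337. 265.] [0.454  0.1174 0.008 ]
stub_a 0.81 [492. 277. 532. 330.] [0.5558 0.264  0.008 ]
stub_a 0.62 [503. 330. 535. 377.] [0.6099 0.2663 0.008 ]
stub_a_foot 0.91 [502. 331. 536. 378.] [0.6114 0.2663 0.008 ]
stub_a_tip 0.86 [506. 331. 536. 377.] [0.6109 0.268  0.008 ]
t 22.6 p [0.4545 0.1182 0.1188] jaw 75.0 open 0.0264 q6 29.7 F [ 0.6 -0.4  1.3]
(0.455, 0.115, 0.12, 75) -> [-0.0012 -0.0029  0.0013] roll -0.001
```

View pics/w8.png

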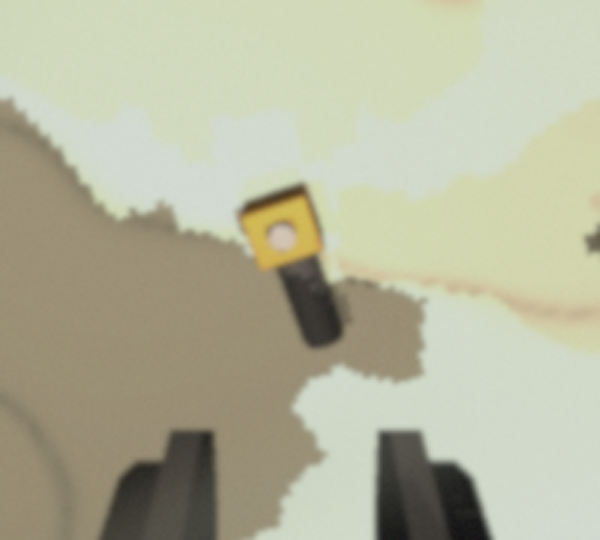

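```bash
python3 - <<'E'
from h import *
d=np.load("w8.npz"); c=dict(R=d["R"],t=d["t"],camera_matrix=d["K"])
t=world(c,327.7,264.5,.004); f=world(c,312,217.5,.016); m=(t+f)/2; v=t-f; print(t,f,m,np.hypot(*v[:2]),np.degrees(np.arctan2(v[1],v[0])))
a=np.degrees(np.arctan2(v[1],v[0]))+90
plan([(m[0],m[1],.005,a)])
E
```

```text
[0.48047944 0.11861029 0.004     ] [0.43456787 0.11771045 0.016     ] [0.45752365 0.11816037 0.01      ] 0.04592039140308903 1.1228165496133007
t 22.6 p [0.4545 0.1182 0.1188] jaw 75.0 open 0.0264 q6 29.7 F [ 0.6 -0.4  1.3]
(np.float64(0.45752365437003273), np.float64(0.118160367402252), 0.005, np.float64(91.1228165496133)) -> [0.1138 0.0009 0.003 ] roll -0.282
```

Request:
apply_moves([
  [0.0,0.0,0.002,-0.14,-0.39],
  [0.03,0.0,0.002,-0.28,-0.39],
  [0.06,0.0,0.002,-0.29,-0.39],
  [0.085,0.0,0.002,-0.29,-0.39],
  [0.105,0.0,0.002,-0.29,-0.39],
  [0.112,0.0,0.002,-0.29,-0.39],
  [0.1135,0.0,0.002,-0.29,-0.39],
  [0.1135,0.0,0.002,-0.29,-0.39],
  [0.1135,0.0,0.002,-0.29,-0.51],
  [0.1135,0.0,0.002,-0.29,-0.51],
  [0.1135,0.0,0.002,-0.29,-0.51],
], newtons=20)

```text
time: 23.7
ee_pos: [0.4568, 0.1176, 0.0059]
tcp_rot: [-75.1, 89.9, -73.5]
wrist_force: [-0.4, 0.2, -0.1]
opening: 0.0208
```

```bash
python3 - <<'E'
from h import *
c=wrist(); dets(c)
plan([(0.457,.118,.005,50),(.508,.178,.005,50)])
E
```

```text
stub_a 0.88 [298. 265. 339. 356.] [0.4555 0.1171 0.008 ]
stub_a 0.67 [547. 426. 574. 445.] [0.5315 0.2554 0.008 ]
stub_a_foot 0.29 [300. 262. 338. 356.] [0.4546 0.1173 0.008 ]
t 23.9 p [0.4565 0.1175 0.0054] jaw 91.6 open 0.0208 q6 12.9 F [-0.1  0.2  0.7]
(0.457, 0.118, 0.005, 50) -> [0.0004 0.0004 0.0006] roll 0.725
(0.508, 0.178, 0.005, 50) -> [0.0003 0.059  0.0532] roll 0.725
```

Request:
apply_moves([
  [0,0,0,0.14,-0.51],
  [0,0,0,0.28,-0.51],
  [0,0,0,0.42,-0.51],
  [0,0,0,0.56,-0.51],
  [0,0,0,0.7,-0.51],
  [0,0.002,0.002,0.725,-0.51],
  [0,0.01,0.009,0.725,-0.51],
  [0,0.02,0.018,0.725,-0.51],
  [0,0.031,0.027,0.725,-0.51],
  [0,0.042,0.037,0.725,-0.51],
  [0,0.052,0.046,0.725,-0.51],
  [0,0.058,0.052,0.725,-0.51],
])

```text
time: 25.1
ee_pos: [0.5077, 0.1783, 0.0051]
tcp_rot: [-78.7, 89.9, -118.6]
wrist_force: [-0.5, -0.3, 0.6]
opening: 0.0212
```

```bash
python3 - <<'E'
from h import *
c=wrist(); cv2.imwrite("pics/w9.png",c["frame"]); dets(c)
plan([(0.508,.178,.005,90),(.508,.25,.005,90)])
E
```

```text
stub_a 0.92 [546. 307. 610. 391.] [0.6065 0.2644 0.008 ]
stub_a 0.59 [296. 271. 342. 360.] [0.5088 0.1767 0.008 ]
stub_a_foot 0.71 [545. 307. 613. 391.] [0.6069 0.2649 0.008 ]
t 25.3 p [0.5067 0.177  0.0051] jaw 50.1 open 0.0213 q6 59.2 F [-0.7 -0.   0.8]
(0.508, 0.178, 0.005, 90) -> [0.0001 0.0017 0.0004] roll -0.697
(0.508, 0.25, 0.005, 90) -> [-0.      0.0569 -0.0459] roll -0.697
```

View pics/w9.png

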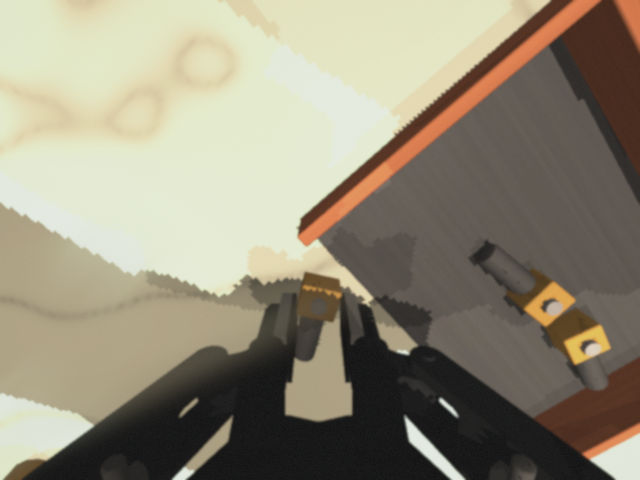

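C is now tight in line with the jaws (foot 318,290; rod to 305,358), clear of the pan's near-wall corner at (303,238). I'll turn the jaws square to the mouth and push it in.

Request:
apply_moves([
  [0,0.002,0.001,-0.14,-0.51],
  [0,0.002,0.001,-0.28,-0.51],
  [0,0.002,0.001,-0.42,-0.51],
  [0,0.002,0.001,-0.56,-0.51],
  [0,0.004,-0.001,-0.66,-0.51],
  [0,0.011,-0.006,-0.66,-0.51],
  [0,0.02,-0.014,-0.66,-0.51],
  [0,0.029,-0.022,-0.66,-0.51],
  [0,0.038,-0.03,-0.66,-0.51],
  [0,0.047,-0.037,-0.66,-0.51],
  [0,0.053,-0.043,-0.66,-0.51],
  [0,0.055,-0.044,-0.66,-0.51],
])

```text
time: 26.5
ee_pos: [0.508, 0.2485, 0.0049]
tcp_rot: [-132.7, 89.9, -134.8]
wrist_force: [-0.1, -0.6, 0.3]
opening: 0.021
```

```bash
python3 - <<'E'
from h import *
c=wrist(); dets(c)
plan([(.508,.25,.005,90)])
E
```

```text
stub_a 0.81 [324. 349. 353. 414.] [0.5486 0.2572 0.008 ]
stub_a 0.56 [296. 270. 340. 361.] [0.5091 0.2478 0.008 ]
stub_a_tip 0.4 [192. 208. 555. 480.] [0.526  0.2747 0.008 ]
t 26.7 p [0.5082 0.2472 0.0049] jaw 87.9 open 0.0212 q6 28.1 F [-0.8 -0.3  0.2]
(0.508, 0.25, 0.005, 90) -> [-0.0001  0.0028 -0.0003] roll -0.037
```

Request:
apply_moves([
  [0,0,0,0,-0.39],
  [0,0,0,0,-0.39],
  [0,0,0,0,-0.39],
  [-0.01,0,0,0,-0.39],
  [-0.04,0,0,0,-0.39],
  [-0.08,0,0,0,-0.39],
  [-0.12,0,0,0,-0.39],
  [-0.15,0,0.0,0,-0.39],
  [-0.15,0,0,0,-0.39],
  [-0.15,0,0,0,-0.39],
])

```text
time: 27.7
ee_pos: [0.5088, 0.2475, 0.1561]
tcp_rot: [-58.4, 90.0, -60.6]
wrist_force: [0.1, -0.3, -0.6]
opening: 0.0265
```

```bash
python3 - <<'E'
from h import *
c=wrist(); dets(c)
w=cv2.resize(c["frame"],(560,420))
s=cams.camera("side"); 
cv2.imwrite("pics/end.png",np.vstack([w[:300],cv2.resize(s["frame"][180:320,200:480],(560,280),interpolation=2)]))
for n in("lens_tall","lens_short","crank","carbon_box","whole_carbon"): print(n,[np.round(r["rect"]) for r in cams.spot_in(n,"side")[:1]])
cams.camera("top")
for n in("stub_a","lens_tall","lens_short"): print(n,[np.round(r["rect"]) for r in cams.spot_in(n,"top")[:4]])
E
```

```text
stub_a 0.84 [308. 204. 331. 254.] [0.5117 0.2478 0.008 ]
stub_a 0.71 [322. 248. 353. 291.] [0.5532 0.2637 0.008 ]
stub_a 0.68 [331. 299. 346. 342.] [0.6089 0.2635 0.008 ]
stub_a_foot 0.61 [332. 299. 347. 340.] [0.6075 0.2647 0.008 ]
stub_a_tip 0.81 [331. 298. 349. 344.] [0.6094 0.2654 0.008 ]
stub_a_tip 0.19 [308. 204. 333. 251.] [0.5105 0.2488 0.008 ]
lens_tall [array([305., 273., 322., 298.])]
lens_short [array([349., 288., 370., 317.])]
crank [array([354., 378., 385., 458.])]
carbon_box [array([397., 359., 510., 446.])]
whole_carbon [array([394., 245., 432., 288.])]
stub_a []
lens_tall [array([338., 244., 350., 256.]), array([458., 187., 495., 252.])]
lens_short [array([370., 222., 384., 238.])]
```

```bash
python3 -c "
from h import *
print(bot.job_done())"
```

```text
the job is handed in; nothing more can be done
None
```

All three stubs are inside the pan and the job is handed in, at about 28 s of the 72 s allowed. I straddled each stub loosely with the fingers and pushed it along the marble, without gripping or lifting it. Stub C slipped about 11 mm partway, so I re-straddled it with a narrower gap before taking it in.

**Stubs:** the last wrist-camera check put their centres at about (0.609, 0.264), (0.553, 0.264) and (0.512, 0.248) m. The pan mouth is at y ≈ 0.20–0.21 m and each stub lies roughly parallel to it. That leaves each one about 30 mm or more inside, with no end sticking out.

**Other things:** the lens barrels, crank, carbon box and whole carbon were detected within 3 pixels of where they started. The wrist force stayed around 2 N or less in every reading I took.

**Checks that failed or disagreed:**
- The final picture could not be viewed because the picture limit was reached, so the final check rests on detections alone.
- In the last top-camera picture the network found no stubs.
- An early wrist measurement differed from the top and side cameras by 8 mm because the arm was still settling. I put this right before touching any stub.

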